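# Change the film roll on the bench stand

### The arm

A 6-joint arm with a two-finger parallel gripper is mounted at the origin on a cart in front of the work surface, level with it; the furniture and walls round the work are solid. World frame = base frame: x ahead of the robot, y to its left, z up, the work surface at z = 0. Lengths are in m, angles in degrees, forces in N, time in s.
With the tool pointing down it reaches from about 0.3 to 0.75 m from the base axis. Payload 8.5 kg.
Tool frame: the origin (TCP) lies midway between the tips of the shut fingers; the grasp point (between the pads) lies 19 mm behind it; z points along the fingers, y is the line along which they close (so a half turn about z gives the same grasp; the last joint's range is limited). The gripper opens to 85 mm and grips with 20 to 120 N. Pads are 22 mm wide; open, the fingers measure 114 mm over their backs; the gripper's body (76 mm by 85 mm) begins 54 mm behind the grasp point. The pads swing forward as they close: fully open they stand 13 mm farther back than shut.
Start: joints at [-85.445, 21.807, 74.336, -0, 83.858, -12.336], TCP at [0.16, -0.526, 0.231] pointing down, gripper open.
Joint ranges: [-178.18, 178.18], [-50.72, 133.34], [12.68, 142.11], [-81.47, 261.47], [9.98, 163.14], [-165.26, 165.26]. Speed limits (degrees/s): [136.94, 136.94, 180, 180, 180, 180].

### API

Orientations are given as a 3x3 rotation matrix whose columns are the frame's x, y, z axes.
In Python, from rig import observe, optics, order, spotter gives the robot as it stands.
- The arm moves only by the tool move_arm, never from a script. Its argument "series" is text: rows parted by semicolons, each of 5 numbers parted by spaces: the shift along the tool's x, y, z in cm, then the turn about the tool's z in degrees, then the opening, from -1 (shut) to 1 (fully open). A call has 1 to 8 rows; each row is the pose to reach, as a shift and turn from the pose commanded when the call began, along the tool's axes at that moment; what a row does not reach only later rows make up. A row lasts 1/8 s, in which the tool goes at most 62.5 mm and 10.7 degrees, less where a joint would pass 70% of its speed; a pose out of reach is approached as far as the arm can. A call with a gripper value outside its range is refused whole. The fingers move at their own pace and stop on an object; "force" is the grip in N (left out, the last holds). Time passes only in rows, so rows that repeat a pose let the fingers close. It gives the time, the measured TCP pose, the force, the opening and the grip force at its end, in the units of the state.
- observe(): the state, without advancing time (a new reading comes with each control period).
- optics.get_image(name): name is "scene" or "side" or "wrist"; returns a dict with "pixels" (384x512x3 uint8, blue, green, red), "camera_matrix" (3x3 intrinsics, pixels), "rvec" (rotation vector, rad) and "tvec" (3), from world to camera coordinates, as OpenCV has them. Camera axes: x right, y down, z forward; pixel columns grow to the right and rows downward; lengths in m; the calibration is good to about 2 mm. A picture is of the moment at which its call begins. There is no depth.
- order.close_job(): hands the job in; it is judged then, once.
Trained networks look in the newest picture that a camera, given by its name, has taken for a name from the list of things; names that differ only in an ending like _2 or _b are one class to them, and where a whole thing is asked for, a point or a joint stands for the part that bears it (a point fixed in the world has none). Each returns a list of dicts, best first, with "score" (0 to 1); they miss things now and then, are a little off and sometimes report something else, mostly with a low value. They report only what shows in the picture. A call takes as long as a camera call.
- spotter.find_in(thing, camera): "point" ([x, y, z] in m, in world coordinates, good to about 4 mm: the middle of the surface that is visible of it).
- spotter.cut_out(thing, camera): "pixels" (384x512 bool, what is visible of it).
- spotter.mark_of(thing, camera): "point" ([x, y, z] in m, in world coordinates, good to about 4 mm: a listed point, or the origin of a listed thing).
The state is a dict: "time_s": time; "q": joint angles; "qvel": joint speeds; "joint_efforts": joint torques, N m; "position": TCP position; "tool_rot": TCP orientation; "ft_force": force on the tool from outside, world axes, zero at the start; "wrist_torque": the same for the moment, N m; "grip_width": finger opening in m; "gripper_force": force on a finger pad.
Only numpy, scipy, OpenCV 4.12 (cv2) and the standard library are available. Lean on these libraries where they do the work, as an engineer would, in place of code of your own. Each camera call takes 0.05 s, during which the arm holds its last target. There are 200 camera calls.

### The job

The roll stand on the bench carries only a spent cardboard core: lift it off and put it in the open steel tray. Then take the tall roll of white sealing film and lower it upright onto the stand's spindle until it sits fully home on the hub, not letting it drop down the spindle. Leave the short roll, the amber bottle and the black can where they stand.

Things in the scene. Friction and masses are not known exactly. Their poses are not given: they have to be found in the camera images.
- stand: fixed roll stand: grey disc foot 116 mm across and 17 mm high, on it an aluminium hub 48 mm across whose flat top is 24 mm above the bench, and on that an upright bare steel spindle 22 mm in diameter, tapering over its last 14 mm to a rounded tip 150 mm above the bench. Origin on the spindle's axis at bench height, z up
- stand_seat (a point): point on the spindle's axis at the top face of the stand's hub, 24 mm above the bench: the lower end of a seated roll rests here
- stand_tip (a point): top of the spindle, 150 mm above the bench
- core: spent core: plain brown cardboard tube, 34 mm outside diameter, 26 mm bore, 103 mm long, at the start standing on the hub with the spindle through it (top end 127 mm above the bench, the spindle shows 23 mm above it). Origin at the centre of the lower end, z along the tube, up at the start
- core_mid (a point): middle of the spent core, on its axis, 51.5 mm from either end
- film_roll: the tall roll: white film wound on a cardboard core, 62 mm outside diameter, 26 mm bore right through, 103 mm long, about 0.3 kg, standing on end on the bench. Both ends are alike. Origin at the centre of the lower end, z along the bore, up at the start
- film_roll_mid (a point): middle of the tall roll, on its axis, 51.5 mm from either end
- short_roll: the short roll, to be left alone: same diameter, bore and look as the tall one but only 48 mm high, standing on end on the bench. Origin at the centre of its lower end
- tray: fixed open stainless steel tray, outside 130 mm (x) by 170 mm (y), 43 mm high to the top of its rolled rim, walls 3 mm, floor 3 mm. Origin under its centre at bench height, axes along its sides, z up
- tray_in (a point): centre of the tray's inner floor, 3 mm above the bench, axes as the tray's
- bottle: amber glass bottle, 48 mm across, 100 mm high, standing behind the roll stand. Origin at the centre of its underside
- can: black plastic can, 36 mm across, 54 mm high, standing between the roll stand and the tray. Origin at the centre of its underside

How it is judged:
By the outcome, as a careful person would: the job done as asked, in the order asked, and still so for the second after the job is handed in, with the robot touching nothing.
It also fails if it takes over 64 s, if anything falls off the work surface, if the arm or the gripper's body presses on something with over 40 N, if the wrist force passes 120 N, or if a joint passes its speed limit or range.

## Working session

There is one attempt and no reset: what is moved stays moved. The work goes in short steps, Python scripts to look and compute and a tool call to move; the robot and the scene stay as the last step left them, time stands still between calls to the robot, and variables do not carry over. Pictures are saved under pics/ and viewed, at most 10 in all, crops included, and the job is handed in when it is done.

Besides the shell and the picture viewer there is one more tool, called after "Emit:" as name(argument=value, ...), one argument or row to a line, values as JSON. move_arm: Moves the arm, as the interface text tells. Its arguments: {"type":"object","properties":{"series":{"type":"string"},"force":{"type":"number"}},"required":["series"]}

```bash
mkdir -p pics; ls; cat > h.py <<'E'
from rig import observe, optics, order, spotter
import numpy as np, cv2
np.set_printoptions(precision=4,suppress=True)
def st():
    s=observe(); print(s["time_s"],s["position"],s["grip_width"],s["gripper_force"],s["ft_force"]); print(np.array(s["tool_rot"])); return s
E
python3 - <<'E'
from h import *
st()
ims=[]
for c in ("scene","side"):
    im=optics.get_image(c); cv2.imwrite(f"pics/{c}0.png",im["pixels"]); 
    R=cv2.Rodrigues(np.array(im["rvec"]))[0]; print(c,"cam at",(-R.T@np.array(im["tvec"]).ravel()))
    for t in ("stand","stand_tip","stand_seat","core","core_mid","film_roll","film_roll_mid","short_roll","tray","tray_in","bottle","can"):
        print(t,[(np.array(d["point"]),round(d["score"],2)) for d in spotter.mark_of(t,c)[:2]])
E
```

```text
pics
0.0 [ 0.1598 -0.526   0.2307] 0.08516582477130581 0.0 [-0.3966  0.0075  0.8029]
[[ 0.9569  0.2906 -0.0001]
 [ 0.2906 -0.9569  0.0015]
 [ 0.0003 -0.0014 -1.    ]]
scene cam at [-0.155   0.9451  0.7505]
stand [(array([0.532 , 0.021 , 0.0001]), 0.92)]
stand_tip [(array([0.5273, 0.019 , 0.1533]), 0.66)]
stand_seat [(array([0.5297, 0.0233, 0.0243]), 0.89)]
core [(array([0.5328, 0.023 , 0.0265]), 0.9)]
core_mid [(array([0.5299, 0.0236, 0.073 ]), 0.71)]
film_roll [(array([ 0.5965, -0.1769,  0.0018]), 0.88)]
film_roll_mid [(array([ 0.5895, -0.1791,  0.0527]), 0.85)]
short_roll [(array([ 0.4443, -0.1384, -0.0005]), 0.95)]
tray [(array([0.4361, 0.3407, 0.0016]), 0.57), (array([0.5303, 0.0245, 0.0753]), 0.44)]
tray_in [(array([0.4316, 0.3474, 0.0073]), 0.57), (array([0.5337, 0.026 , 0.0745]), 0.21)]
bottle [(array([ 0.6611,  0.0739, -0.0014]), 0.85)]
can [(array([ 0.4958,  0.1882, -0.0022]), 0.51)]
side cam at [0.121  1.0358 0.8072]
stand [(array([0.5312, 0.0233, 0.0004]), 0.7)]
stand_tip [(array([0.5327, 0.0234, 0.1516]), 0.72), (array([ 0.443 , -0.1411, -0.0034]), 0.17)]
stand_seat [(array([0.5353, 0.0266, 0.0275]), 0.88)]
core [(array([0.5281, 0.0231, 0.0243]), 0.88)]
core_mid [(array([0.5314, 0.021 , 0.0699]), 0.58)]
film_roll [(array([ 0.5889, -0.179 ,  0.0004]), 0.56)]
film_roll_mid [(array([ 0.589 , -0.1774,  0.0505]), 0.97), (array([0.4951, 0.1852, 0.0007]), 0.16)]
short_roll [(array([ 0.4439, -0.1403, -0.0016]), 0.89)]
tray [(array([ 0.4343,  0.3416, -0.0036]), 0.95), (array([0.5343, 0.024 , 0.0291]), 0.46)]
tray_in [(array([0.5331, 0.0193, 0.1483]), 0.62), (array([0.4295, 0.3451, 0.0013]), 0.61)]
bottle [(array([ 0.6553,  0.0738, -0.0001]), 0.91)]
can [(array([ 0.4962,  0.1839, -0.0016]), 0.79)]
```

View pics/scene0.png

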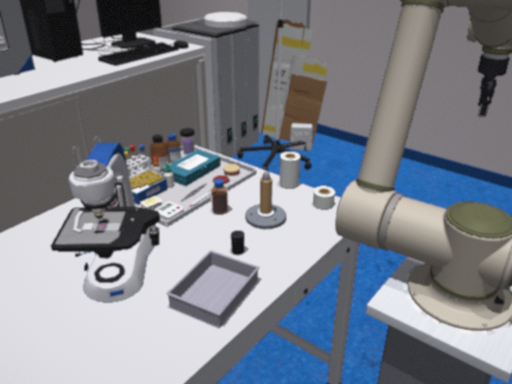

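View pics/side0.png

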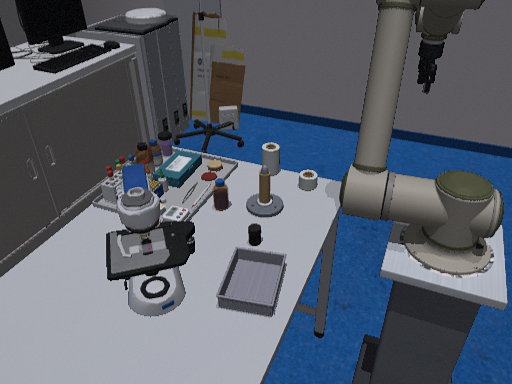

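The scene view shows the stand with its core at (265,205), the tall roll at (290,170) and the short roll at (323,198). The bottle is at (220,197), the can at (237,242) and the tray at (215,287). The side view agrees with this, and the network positions fit the given sizes. I'll move to a point above the stand.

Emit:
move_arm(
  series="4 -3.2 0 0 1;8 -6.5 0 0 1;12.5 -10 0 0 1;17 -14 0 0 1;21.5 -17.5 0 0 1;26 -21 0 0 1;30.5 -24.7 0 0 1;35 -28.4 0 0 1",
  force=40,
)

```text
time_s: 2.3
position: [0.413, -0.1512, 0.2316]
tool_rot: [[0.957, 0.29, 0.001], [0.29, -0.957, -0.0], [0.0, 0.001, -1.0]]
ft_force: [0.9, -1.0, -0.1]
grip_width: 0.0854
gripper_force: 0.0
```

Emit:
move_arm(
  series="4 -3.2 0 0 1;8 -6.5 0 0 1;12 -10 0 0 1;15 -12 0 0 1;16.4 -13.3 0 0 1;16.4 -13.3 0 0 1;16.4 -13.3 0 0 1",
)

```text
time_s: 3.18
position: [0.53, 0.0212, 0.2314]
tool_rot: [[0.957, 0.29, -0.0], [0.29, -0.957, -0.0], [-0.0, 0.0, -1.0]]
ft_force: [-0.8, -0.4, 0.4]
grip_width: 0.0854
gripper_force: 0.0
```

```bash
python3 - <<'E'
from h import *
s=st(); print(np.array(s["q"]))
im=optics.get_image("wrist"); cv2.imwrite("pics/w1.png",im["pixels"]); print(im["camera_matrix"],im["tvec"])
for c in ("wrist","scene","side"):
    optics.get_image(c)
    for t in ("stand","stand_tip","stand_seat","core","core_mid"):
        print(c,t,[(np.array(d["point"]),round(d["score"],2)) for d in spotter.mark_of(t,c)[:1]])
E
```

```text
3.175 [0.53   0.0212 0.2314] 0.08542990773420565 0.0 [-0.8113 -0.3578  0.3523]
[[ 0.9571  0.2897 -0.0003]
 [ 0.2897 -0.9571 -0.0003]
 [-0.0004  0.0002 -1.    ]]
[-10.499   19.8393  77.4094  -0.0181  82.7655  62.6646]
[[336.2972   0.     254.3272]
 [  0.     336.2972 187.9367]
 [  0.       0.       1.    ]] [-0.1313  0.4563  0.5244]
wrist stand [(array([0.5319, 0.0243, 0.0021]), 0.72)]
wrist stand_tip [(array([0.5331, 0.0185, 0.1509]), 0.97)]
wrist stand_seat [(array([0.535 , 0.0212, 0.0258]), 0.7)]
wrist core [(array([0.537 , 0.0228, 0.0221]), 0.82)]
wrist core_mid [(array([0.5334, 0.021 , 0.0753]), 0.75)]
scene stand []
scene stand_tip [(array([0.5309, 0.0191, 0.1521]), 0.63)]
scene stand_seat []
scene core [(array([0.535 , 0.0236, 0.0272]), 0.59)]
scene core_mid [(array([0.5329, 0.0269, 0.0746]), 0.84)]
side stand [(array([0.5326, 0.0247, 0.0032]), 0.84)]
side stand_tip [(array([0.5346, 0.0217, 0.1492]), 0.96)]
side stand_seat [(array([0.5353, 0.0246, 0.029 ]), 0.97)]
side core [(array([0.5296, 0.0207, 0.0245]), 0.55)]
side core_mid [(array([0.5359, 0.0234, 0.0709]), 0.55)]
```

View pics/w1.png

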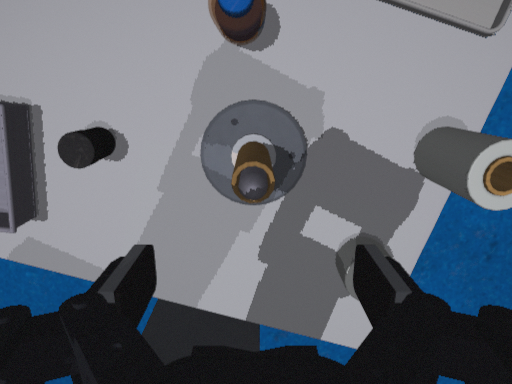

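The wrist view shows the foot disc centred near (254,152), the core's top ring near (253,182) and the spindle tip at about (255,180). I'll check these by casting rays.

```bash
cat >> h.py <<'E'
def ray(im,uv,z):
    R=cv2.Rodrigues(np.array(im["rvec"]))[0]; t=np.array(im["tvec"]).ravel()
    d=R.T@np.linalg.inv(im["camera_matrix"])@np.array([uv[0],uv[1],1.]); c=-R.T@t
    return c+d*(z-c[2])/d[2]
E
python3 - <<'E'
from h import *
im=optics.get_image("wrist")
print(ray(im,(254,152),.015),ray(im,(253.5,182),.127),ray(im,(255,182),.143))
for c in ("scene","side"):
  im=optics.get_image(c)
  for t in ("film_roll","film_roll_mid"): print(c,t,[(np.array(d["point"]),round(d["score"],2)) for d in spotter.mark_of(t,c)[:1]])
E
```

```text
[0.5368 0.0262 0.015 ] [0.5341 0.0256 0.127 ] [0.5387 0.0258 0.143 ]
scene film_roll [(array([ 0.5976, -0.178 ,  0.0019]), 0.92)]
scene film_roll_mid [(array([ 0.5924, -0.1803,  0.0507]), 0.9)]
side film_roll [(array([ 0.5857, -0.1757,  0.0004]), 0.61)]
side film_roll_mid [(array([ 0.5898, -0.1771,  0.053 ]), 0.7)]
```

Emit:
move_arm(
  series="0.4 -0.15 2 0 1;0.4 -0.15 5 0 1;0.4 -0.15 8 0 1;0.4 -0.15 11 0 1;0.4 -0.15 13 0 1;0.4 -0.15 14.3 0 1;0.4 -0.15 14.3 0 1;0.4 -0.15 14.3 0 1",
)

```text
time_s: 5.48
position: [0.5343, 0.0246, 0.0891]
tool_rot: [[0.957, 0.291, 0.001], [0.291, -0.957, -0.0], [0.001, 0.001, -1.0]]
ft_force: [-0.9, 0.0, 0.5]
grip_width: 0.0853
gripper_force: 0.0
```

Emit:
move_arm(
  series="0 0 0 0 -1;0 0 0 0 -1;0 0 0 0 -1;0 0 0 0 -1;0 0 0 0 -1;0 0 0 0 -1;0 0 0 0 -1;0 0 0 0 -1",
  force=30,
)

```text
time_s: 6.48
position: [0.534, 0.0247, 0.0886]
tool_rot: [[0.957, 0.291, 0.001], [0.291, -0.957, -0.0], [0.001, 0.0, -1.0]]
ft_force: [-1.0, 1.0, 5.6]
grip_width: 0.0343
gripper_force: 29.8
```

Emit:
move_arm(
  series="0 0 -1 0 -1;0 0 -3 0 -1;0 0 -5.5 0 -1;0 0 -8 0 -1;0 0 -11 0 -1;0 0 -14 0 -1;0 0 -15.5 0 -1;0 0 -15.5 0 -1",
)

```text
time_s: 7.48
position: [0.5341, 0.0246, 0.2443]
tool_rot: [[0.957, 0.291, 0.002], [0.291, -0.957, -0.0], [0.002, 0.001, -1.0]]
ft_force: [-0.5, 0.2, -2.0]
grip_width: 0.034
gripper_force: 29.9
```

```bash
python3 - <<'E'
from h import *
s=st(); p=np.array(s["position"]);T=np.array(s["tool_rot"])
im=optics.get_image("wrist"); cv2.imwrite("pics/w2.png",im["pixels"])
for c in ("wrist","scene","side"):
    optics.get_image(c)
    for t in ("stand","stand_tip","stand_seat","core","core_mid","tray","tray_in"):
        print(c,t,[(np.array(d["point"]),round(d["score"],2)) for d in spotter.mark_of(t,c)[:1]])
print(T.T@(np.array([.434,.342,p[2]])-p)*100)
E
```

```text
7.475 [0.5341 0.0246 0.2443] 0.03398204685637279 29.942573457956314 [-0.4749  0.1623 -1.9601]
[[ 0.9569  0.2905  0.0021]
 [ 0.2905 -0.9569 -0.0005]
 [ 0.0019  0.001  -1.    ]]
wrist stand [(array([0.5297, 0.0239, 0.0017]), 0.82)]
wrist stand_tip [(array([0.5332, 0.0236, 0.1515]), 0.74)]
wrist stand_seat [(array([0.5346, 0.0225, 0.0228]), 0.61)]
wrist core [(array([0.5333, 0.0241, 0.1755]), 0.86)]
wrist core_mid [(array([0.5322, 0.0237, 0.2313]), 0.86)]
wrist tray []
wrist tray_in []
scene stand [(array([ 0.5319,  0.021 , -0.0024]), 0.76)]
scene stand_tip [(array([0.5318, 0.0205, 0.1519]), 0.65)]
scene stand_seat [(array([0.5305, 0.0224, 0.0222]), 0.96)]
scene core [(array([0.5335, 0.021 , 0.1826]), 0.86)]
scene core_mid [(array([0.5305, 0.0279, 0.2289]), 0.87)]
scene tray [(array([ 0.4318,  0.339 , -0.0021]), 0.8)]
scene tray_in [(array([0.4307, 0.3472, 0.0071]), 0.57)]
side stand [(array([0.5315, 0.0249, 0.0021]), 0.97)]
side stand_tip [(array([ 0.5892, -0.1781,  0.0524]), 0.57)]
side stand_seat [(array([0.5369, 0.0244, 0.0269]), 0.86)]
side core [(array([0.5311, 0.0191, 0.1795]), 0.67)]
side core_mid [(array([0.5287, 0.025 , 0.2285]), 0.78)]
side tray [(array([ 0.4303,  0.3419, -0.0025]), 0.6)]
side tray_in [(array([0.4294, 0.3439, 0.0027]), 0.93)]
[ -0.3545 -33.2741  -0.0354]
```

View pics/w2.png

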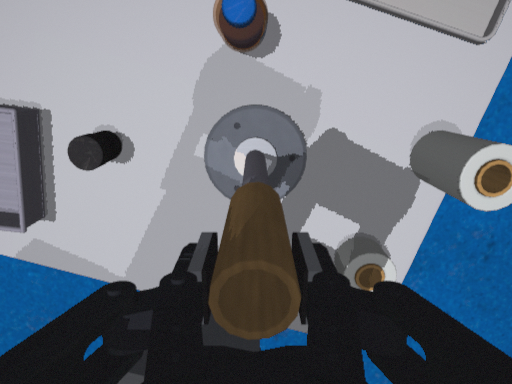

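The core is held clear of the spindle, which shows at (255,165). The short roll is at (368,277) and the tall roll's top at (494,178). Next I'll carry the core to the tray.

Emit:
move_arm(
  series="0 -3 0 0 -1;0 -8 0 0 -1;-0.2 -14 0 0 -1;-0.3 -20 0 0 -1;-0.4 -26 0 0 -1;-0.4 -31 0 0 -1;-0.4 -33.3 0 0 -1;-0.4 -33.3 0 0 -1",
)

```text
time_s: 9.72
position: [0.4327, 0.3433, 0.2432]
tool_rot: [[0.956, 0.293, -0.0], [0.293, -0.956, -0.0], [-0.0, 0.0, -1.0]]
ft_force: [-0.5, -0.9, -1.1]
grip_width: 0.034
gripper_force: 30.0
```

Emit:
move_arm(
  series="0 0 2 0 -1;0 0 5 0 -1;0 0 9 0 -1;0 0 13 0 -1;0 0 15.5 0 -1;0 0 16.5 0 -1;0 0 17 0 -1;0 0 17.2 0 -1",
)

```text
time_s: 10.72
position: [0.4338, 0.3421, 0.0719]
tool_rot: [[0.957, 0.29, 0.001], [0.29, -0.957, 0.001], [0.001, -0.0, -1.0]]
ft_force: [0.1, 0.1, 0.4]
grip_width: 0.0341
gripper_force: 30.0
```

```bash
python3 - <<'E'
from h import *
st()
im=optics.get_image("side")["pixels"]
cv2.imwrite("pics/s2.png",cv2.resize(im[150:340,150:350],None,fx=3,fy=3))
for t in ("core","core_mid","tray"): print(t,[(np.array(d["point"]),round(d["score"],2)) for d in spotter.mark_of(t,"side")[:1]])
E
```

```text
10.725 [0.4338 0.3421 0.0719] 0.03410672579954842 29.98707801103592 [0.0891 0.1067 0.4017]
[[ 0.9569  0.2903  0.0012]
 [ 0.2903 -0.9569  0.0005]
 [ 0.0013 -0.0002 -1.    ]]
core [(array([0.4319, 0.3384, 0.0086]), 0.73)]
core_mid []
tray [(array([0.4341, 0.3449, 0.    ]), 0.74)]
```

View pics/s2.png

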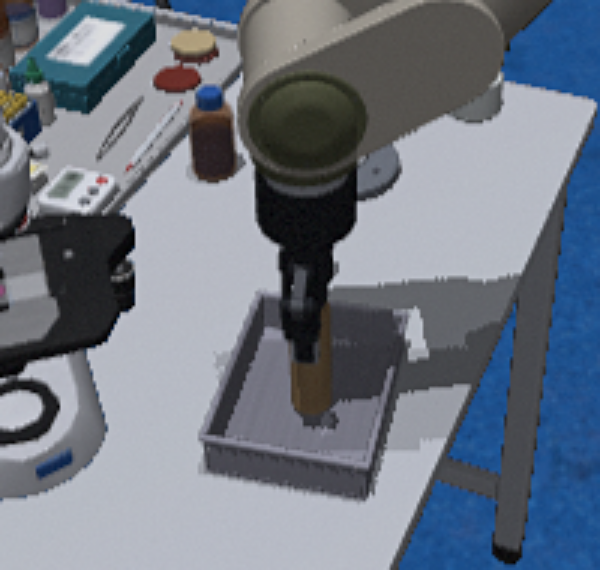

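The core is over the tray, with its lower end a few mm above the floor. I'll lower it gently and release.

Emit:
move_arm(
  series="0 0 0.2 0 -1;0 0 0.3 0 -1;0 0 0.4 0 -1;0 0 0.4 0 -1",
)

```text
time_s: 11.42
position: [0.4334, 0.3422, 0.0676]
tool_rot: [[0.957, 0.291, 0.0], [0.291, -0.957, 0.0], [0.001, -0.0, -1.0]]
ft_force: [-1.0, -0.9, 4.2]
grip_width: 0.0342
gripper_force: 30.2
```

Emit:
move_arm(
  series="0 0 0 0 -0.1;0 0 0 0 -0.1;0 0 0 0 0.3;0 0 0 0 1;0 0 0 0 1;0 0 0 0 1;0 0 -1 0 1;0 0 -3 0 1",
)

```text
time_s: 12.42
position: [0.433, 0.342, 0.0978]
tool_rot: [[0.957, 0.291, -0.001], [0.291, -0.957, -0.001], [-0.001, 0.0, -1.0]]
ft_force: [-0.3, -0.5, -0.5]
grip_width: 0.0855
gripper_force: 0.0
```

Emit:
move_arm(
  series="0 0 -2 0 1;0 0 -5 0 1;0 0 -9 0 1;0 0 -14 0 1;0 0 -17 0 1;0 0 -17 0 1",
)

```text
time_s: 13.18
position: [0.4337, 0.3425, 0.2702]
tool_rot: [[0.957, 0.291, 0.005], [0.291, -0.957, 0.002], [0.005, -0.001, -1.0]]
ft_force: [-0.3, -0.4, -0.5]
grip_width: 0.0853
gripper_force: 0.0
```

```bash
python3 - <<'E'
from h import *
s=st();p=np.array(s["position"]);T=np.array(s["tool_rot"])
im=optics.get_image("side")
for t in ("core","core_mid"): print(t,[(np.array(d["point"]),round(d["score"],2)) for d in spotter.mark_of(t,"side")[:1]])
for c in ("side","scene"):
  optics.get_image(c)
  for t in ("film_roll","film_roll_mid"): print(c,t,[(np.array(d["point"]),round(d["score"],2)) for d in spotter.mark_of(t,c)[:1]])
print(T.T@(np.array([.591,-.178,p[2]])-p)*100)
E
```

```text
13.175 [0.4337 0.3425 0.2702] 0.08534445632506099 0.0 [-0.3247 -0.4081 -0.5067]
[[ 0.9568  0.2907  0.0049]
 [ 0.2907 -0.9568  0.0024]
 [ 0.0054 -0.0009 -1.    ]]
core [(array([0.4304, 0.3395, 0.0061]), 0.71)]
core_mid [(array([0.4302, 0.3411, 0.052 ]), 0.98)]
side film_roll [(array([ 0.5897, -0.1784,  0.    ]), 0.61)]
side film_roll_mid [(array([ 0.4948,  0.187 , -0.0018]), 0.38)]
scene film_roll [(array([ 0.593 , -0.174 , -0.0017]), 0.89)]
scene film_roll_mid [(array([ 0.5918, -0.1812,  0.0507]), 0.97)]
[-0.0816 54.3695 -0.0488]
```

The core stands in the tray, so I'll move to the tall roll.

Emit:
move_arm(
  series="0 3 0 0 1;0 8 0 0 1;0 14 0 0 1;0 20 0 0 1;0 26 0 0 1;0 32 0 0 1;0 38 0 0 1;0 44 0 0 1",
)

```text
time_s: 14.62
position: [0.5614, -0.0808, 0.2672]
tool_rot: [[0.957, 0.29, -0.0], [0.29, -0.957, 0.0], [-0.0, -0.0, -1.0]]
ft_force: [1.1, 0.2, -0.2]
grip_width: 0.0854
gripper_force: 0.0
```

Emit:
move_arm(
  series="0 5 0 0 1;0 8 0 0 1;0 10.4 1 0 1;0 10.4 2 0 1;0 10.4 3 0 1;0 10.4 3 0 1",
)

```text
time_s: 15.38
position: [0.591, -0.1771, 0.2365]
tool_rot: [[0.956, 0.292, -0.002], [0.292, -0.956, 0.001], [-0.001, -0.001, -1.0]]
ft_force: [-0.9, 0.5, -0.0]
grip_width: 0.0857
gripper_force: 0.0
```

```bash
python3 - <<'E'
from h import *
s=st()
im=optics.get_image("wrist"); cv2.imwrite("pics/w3.png",im["pixels"])
for t in ("film_roll","film_roll_mid"): print(t,[(np.array(d["point"]),round(d["score"],2)) for d in spotter.mark_of(t,"wrist")[:1]])
E
```

```text
15.375 [ 0.591  -0.1771  0.2365] 0.08574405202703811 0.0 [-0.9032  0.4528 -0.0349]
[[ 0.9565  0.2918 -0.0016]
 [ 0.2918 -0.9565  0.001 ]
 [-0.0012 -0.0014 -1.    ]]
film_roll []
film_roll_mid []
```

View pics/w3.png

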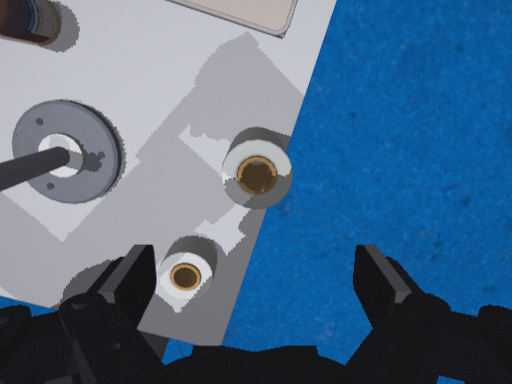

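The tall roll's top ring is centred at (257,174), close to the bench edge. The short roll is at (185,277).

```bash
python3 - <<'E'
from h import *
s=st();p=np.array(s["position"]);T=np.array(s["tool_rot"])
im=optics.get_image("wrist")
q=ray(im,(257,174),.103); print(q,T.T@(q-p)*100)
print(ray(im,(66,151),.015))
E
```

```text
15.525 [ 0.5915 -0.1778  0.2379] 0.08590992143539984 0.0 [ 0.1515 -0.0335 -0.1352]
[[ 0.9566  0.2914  0.0008]
 [ 0.2914 -0.9566 -0.0004]
 [ 0.0006  0.0006 -1.    ]]
[ 0.5947 -0.1775  0.103 ] [ 0.3153  0.059  13.4893]
[0.5378 0.0235 0.015 ]
```

Emit:
move_arm(
  series="0.1 0 2 0 1;0.1 0 5 0 1;0.1 0 9 0 1;0.1 0 12.5 0 1;0.1 0 15 0 1;0.1 0 16.7 0 1;0.1 0 17.4 0 1;0.1 0 17.4 0 1",
)

```text
time_s: 16.58
position: [0.5925, -0.1782, 0.0637]
tool_rot: [[0.957, 0.291, 0.001], [0.291, -0.957, -0.0], [0.0, 0.0, -1.0]]
ft_force: [0.8, -0.2, -0.1]
grip_width: 0.0857
gripper_force: 0.0
```

Emit:
move_arm(
  series="0 0 0 0 -0.2;0 0 0 0 -0.6;0 0 0 0 -1;0 0 0 0 -1;0 0 0 0 -1;0 0 0 0 -1;0 0 0 0 -1",
  force=40,
)

```text
time_s: 17.45
position: [0.5927, -0.1783, 0.0644]
tool_rot: [[0.957, 0.29, 0.002], [0.29, -0.957, -0.001], [0.001, 0.001, -1.0]]
ft_force: [-1.1, -0.0, 6.7]
grip_width: 0.0581
gripper_force: 43.1
```

```bash
python3 - <<'E'
from h import *
s=st()
im=optics.get_image("wrist"); cv2.imwrite("pics/w4.png",im["pixels"])
for c in ("wrist","scene","side"):
  optics.get_image(c)
  for t in ("film_roll","film_roll_mid"): print(c,t,[(np.array(d["point"]),round(d["score"],2)) for d in spotter.mark_of(t,c)[:1]])
E
```

```text
17.45 [ 0.5927 -0.1783  0.0644] 0.058139939116249595 43.140505123883486 [-1.1223 -0.0491  6.744 ]
[[ 0.9569  0.2905  0.0018]
 [ 0.2905 -0.9569 -0.0009]
 [ 0.0014  0.0013 -1.    ]]
wrist film_roll [(array([ 0.5931, -0.1812,  0.0005]), 0.91)]
wrist film_roll_mid []
scene film_roll [(array([ 0.597 , -0.177 ,  0.0045]), 0.72)]
scene film_roll_mid [(array([ 0.5941, -0.1785,  0.0533]), 0.94)]
side film_roll [(array([ 0.5889, -0.1822,  0.0004]), 0.8)]
side film_roll_mid [(array([ 0.5904, -0.1758,  0.0515]), 0.87)]
```

View pics/w4.png

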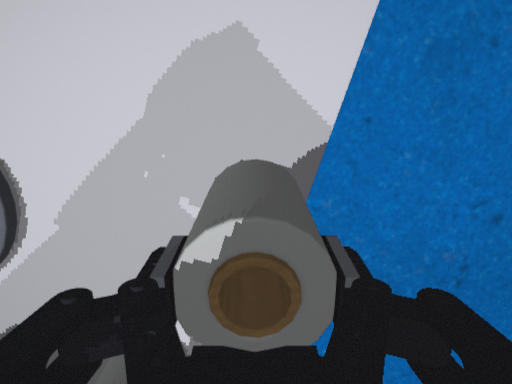

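The roll is gripped centrally, with its bore at (255,295), and the film gives about 2 mm per side. I'll lift it and carry it over the stand.

Emit:
move_arm(
  series="0 0 -1 0 -1;0 0 -3 0 -1;0 0 -6 0 -1;0 0 -9.5 0 -1;0 0 -13 0 -1;0 0 -16 0 -1;0 0 -17.5 0 -1;0 0 -17.5 0 -1",
)

```text
time_s: 18.95
position: [0.5923, -0.1781, 0.2386]
tool_rot: [[0.957, 0.291, 0.001], [0.291, -0.957, -0.0], [0.0, 0.0, -1.0]]
ft_force: [-0.8, 0.0, -4.8]
grip_width: 0.0583
gripper_force: 44.2
```

Emit:
move_arm(
  series="0 -2 0 0 -1;0 -5 0 0 -1;0 -9 0 0 -1;0 -13 0 0 -1;0 -17 0 0 -1;0 -20 0 0 -1;0 -21.1 0 0 -1;0 -21.1 0 0 -1",
)

```text
time_s: 19.95
position: [0.5306, 0.0244, 0.2379]
tool_rot: [[0.957, 0.292, -0.001], [0.292, -0.957, 0.0], [-0.001, -0.0, -1.0]]
ft_force: [1.1, -0.1, -3.8]
grip_width: 0.0583
gripper_force: 44.4
```

```bash
cat > chk.py <<'E'
from h import *
import sys
s=st();p=np.array(s["position"]);T=np.array(s["tool_rot"])
out=[]
for c in ("scene","side"):
  im=optics.get_image(c)
  uv=cv2.projectPoints(np.array([[.532,.0235,.15]]),np.array(im["rvec"]),np.array(im["tvec"]),np.array(im["camera_matrix"]),None)[0].ravel().astype(int)
  a=im["pixels"][uv[1]-70:uv[1]+55,uv[0]-45:uv[0]+45]; out.append(cv2.resize(a,None,fx=4.4,fy=4.4,interpolation=cv2.INTER_CUBIC))
  print(c,uv-[45,70])
  for t in ("film_roll","film_roll_mid","stand","stand_tip","stand_seat"): print(c,t,[(np.array(d["point"]),round(d["score"],2)) for d in spotter.mark_of(t,c)[:1]])
cv2.imwrite(sys.argv[1],np.hstack(out))
E
python3 chk.py pics/c1.png
```

```text
19.95 [0.5306 0.0244 0.2379] 0.058257111305611134 44.35634829103947 [ 1.1388 -0.094  -3.7853]
[[ 0.9565  0.2916 -0.0009]
 [ 0.2916 -0.9565  0.    ]
 [-0.0009 -0.0003 -1.    ]]
scene [221 101]
scene film_roll [(array([0.5345, 0.0255, 0.1729]), 0.89)]
scene film_roll_mid [(array([0.5305, 0.024 , 0.2253]), 0.8)]
scene stand [(array([ 0.5348,  0.0219, -0.0008]), 0.74)]
scene stand_tip [(array([0.5269, 0.0186, 0.1538]), 0.67)]
scene stand_seat [(array([0.5308, 0.0227, 0.0247]), 0.67)]
side [219  95]
side film_roll [(array([0.5262, 0.0213, 0.1732]), 0.83)]
side film_roll_mid [(array([0.5282, 0.0224, 0.2229]), 0.71)]
side stand [(array([0.5326, 0.0218, 0.0001]), 0.78)]
side stand_tip [(array([0.5359, 0.0207, 0.1502]), 0.95)]
side stand_seat [(array([0.5385, 0.0259, 0.0292]), 0.96)]
```

View pics/c1.png

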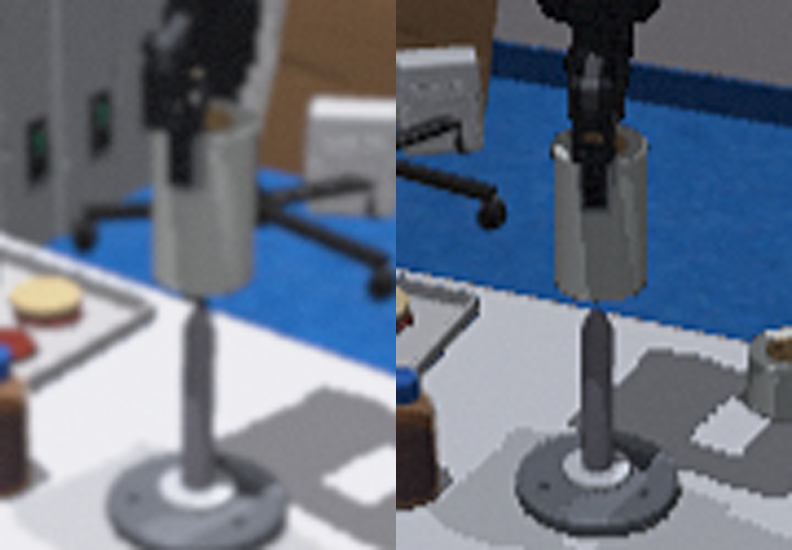

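Both views show the roll's lower end just above the tip, about 3–4 crop px to the right of the spindle (203 vs 199, and 601 vs 597). That is about 2 mm toward -x. I'll measure it with the masks.

```bash
cat > ax.py <<'E'
from h import *
s=st();T=np.array(s["tool_rot"])
Q=np.array([.532,.0235,.16])
A=[];b=[]
for c in ("scene","side"):
  im=optics.get_image(c)
  def ctr(t,lo,hi):
    m=spotter.cut_out(t,c)[0]["pixels"].astype(bool); k=cv2.projectPoints(np.array([[.532,.0235,lo],[.532,.0235,hi]]),np.array(im["rvec"]),np.array(im["tvec"]),np.array(im["camera_matrix"]),None)[0].reshape(-1,2)
    r=range(int(k[1,1])+1,int(k[0,1])); P=[]
    for v in r:
      u=np.flatnonzero(m[v]); 
      if len(u): P.append((v,(u[0]+u[-1])/2,len(u)))
    return np.array(P)
  a=ctr("film_roll",s["position"][2]-.055,s["position"][2]+.0); d=ctr("stand",.05,.13)
  f=np.polyfit(d[:,0],d[:,1],1); g=a[:,1]-np.polyval(f,a[:,0])
  px=np.median(a[:,2])/.062
  R=cv2.Rodrigues(np.array(im["rvec"]))[0]
  print(c,"roll-spindle px",g.mean(),g.std(),"mm",1e3*g.mean()/px,"widths",np.median(a[:,2]),np.median(d[:,2]),"slope",f[0],np.polyfit(a[:,0],a[:,1],1)[0],"right axis",R[0])
E
python3 ax.py
```

```text
20.55 [0.531  0.0237 0.2383] 0.05787652425228111 44.353516325354576 [ 0.4695 -0.919  -3.811 ]
[[ 0.9569  0.2903  0.    ]
 [ 0.2903 -0.9569  0.    ]
 [ 0.     -0.     -1.    ]]
scene roll-spindle px 0.9722222222221338 0.20222527470222448 mm 2.5115740740738457 widths 24.0 9.0 slope -1.7030860399807979e-15 -0.01496388028895824 right axis [-0.7831 -0.6219 -0.0001]
side roll-spindle px 1.3517316017315466 0.014027577269282358 mm 3.990826633683614 widths 21.0 8.0 slope 0.0032467532467534903 3.0538099824707015e-15 right axis [-0.9187 -0.3947 -0.013 ]
```

Emit:
move_arm(
  series="0.15 0 0 0 -1;0.28 0 0 0 -1;0.28 0 1 0 -1;0.28 0 1.8 0 -1;0.28 0 2.4 0 -1;0.28 0 2.8 0 -1;0.28 0 2.8 0 -1",
)

```text
time_s: 21.72
position: [0.5336, 0.0246, 0.2101]
tool_rot: [[0.957, 0.291, -0.0], [0.291, -0.957, 0.0], [-0.0, -0.0, -1.0]]
ft_force: [-0.2, 1.0, -4.5]
grip_width: 0.0581
gripper_force: 44.4
```

```bash
python3 ax.py; python3 ax.py|grep px
```

```text
21.725 [0.5336 0.0246 0.2101] 0.058117479311762685 44.42162850871682 [-0.1914  1.0369 -4.4661]
[[ 0.9569  0.2905 -0.0004]
 [ 0.2905 -0.9569  0.0001]
 [-0.0003 -0.0002 -1.    ]]
scene roll-spindle px 1.7773931623931611 1.5790671090356407 mm 4.591599002849 widths 24.0 8.0 slope -0.002307692307693317 -0.15944272445820973 right axis [-0.7831 -0.6219 -0.0001]
side roll-spindle px 0.7362554112555983 0.244649912858574 mm 2.282391774892355 widths 20.0 6.0 slope 0.007792207792212701 -0.03529411764705841 right axis [-0.9187 -0.3947 -0.013 ]
scene roll-spindle px 1.4806196581195745 1.3694013334829007 mm 4.172655400155165 widths 22.0 6.0 slope 0.020384615384612344 -0.1088751289989693 right axis [-0.7831 -0.6219 -0.0001]
side roll-spindle px -0.6995770676690505 0.20713619941233316 mm -2.0654180093086256 widths 21.0 7.0 slope -0.02706766917293218 0.011029411764705512 right axis [-0.9187 -0.3947 -0.013 ]
```

The tip has entered the bore with no contact force. I'll keep descending slowly and watch the force.

Emit:
move_arm(
  series="0 0 0.3 0 -1;0 0 0.6 0 -1;0 0 0.9 0 -1;0 0 1.2 0 -1;0 0 1.5 0 -1;0 0 1.5 0 -1",
)

```text
time_s: 23.08
position: [0.5336, 0.0246, 0.1951]
tool_rot: [[0.957, 0.291, -0.0], [0.291, -0.957, 0.0], [-0.0, -0.0, -1.0]]
ft_force: [0.3, -0.2, -4.3]
grip_width: 0.0585
gripper_force: 44.4
```

Emit:
move_arm(
  series="0 0 0.7 0 -1;0 0 1.4 0 -1;0 0 2.1 0 -1;0 0 2.8 0 -1;0 0 3.5 0 -1;0 0 4.2 0 -1;0 0 4.9 0 -1;0 0 5.0 0 -1",
)

```text
time_s: 24.08
position: [0.5335, 0.0247, 0.1448]
tool_rot: [[0.957, 0.291, -0.001], [0.291, -0.957, 0.0], [-0.001, -0.0, -1.0]]
ft_force: [0.5, -0.1, -4.3]
grip_width: 0.0582
gripper_force: 44.4
```

Emit:
move_arm(
  series="0 0 0.7 0 -1;0 0 1.4 0 -1;0 0 2.1 0 -1;0 0 2.8 0 -1;0 0 3.5 0 -1;0 0 4.2 0 -1;0 0 4.7 0 -1;0 0 5.0 0 -1",
)

```text
time_s: 25.08
position: [0.5336, 0.0246, 0.095]
tool_rot: [[0.957, 0.291, -0.0], [0.291, -0.957, 0.0], [-0.0, -0.0, -1.0]]
ft_force: [1.0, 0.0, -4.3]
grip_width: 0.0582
gripper_force: 44.4
```

Emit:
move_arm(
  series="0 0 0.2 0 -1;0 0 0.3 0 -1;0 0 0.4 0 -1;0 0 0.5 0 -1;0 0 0.6 0 -1;0 0 0.6 0 -1",
)

```text
time_s: 25.82
position: [0.5336, 0.0246, 0.0893]
tool_rot: [[0.957, 0.291, -0.0], [0.291, -0.957, 0.0], [-0.0, -0.0, -1.0]]
ft_force: [-0.3, -0.0, -3.2]
grip_width: 0.0579
gripper_force: 44.4
```

Emit:
move_arm(
  series="0 0 0.05 0 -1;0 0 0.1 0 -1;0 0 0.15 0 -1;0 0 0.15 0 -1",
)

```text
time_s: 26.32
position: [0.5338, 0.0246, 0.0884]
tool_rot: [[0.957, 0.291, 0.001], [0.291, -0.957, -0.0], [0.001, 0.0, -1.0]]
ft_force: [-3.0, -0.8, 5.9]
grip_width: 0.058
gripper_force: 45.1
```

The roll meets the hub at the expected height. I'll release it.

Emit:
move_arm(
  series="0 0 0 0 0.4;0 0 0 0 0.5;0 0 0 0 1;0 0 0 0 1;0 0 0 0 1;0 0 0 0 1;0 0 -0.5 0 1;0 0 -2 0 1",
)

```text
time_s: 27.32
position: [0.5334, 0.0247, 0.1082]
tool_rot: [[0.957, 0.29, -0.001], [0.29, -0.957, 0.0], [-0.001, -0.001, -1.0]]
ft_force: [-0.7, -0.0, 0.4]
grip_width: 0.085
gripper_force: 0.0
```

Emit:
move_arm(
  series="0 0 -2 0 1;0 0 -5 0 1;0 0 -9 0 1;0 0 -14 0 1;0 0 -16 0 1;0 0 -16 0 1",
)

```text
time_s: 28.08
position: [0.534, 0.0246, 0.27]
tool_rot: [[0.957, 0.291, 0.004], [0.291, -0.957, -0.001], [0.004, 0.002, -1.0]]
ft_force: [0.2, 0.2, -0.3]
grip_width: 0.0854
gripper_force: 0.0
```

```bash
python3 chk.py pics/c2.png; python3 - <<'E'
from h import *
optics.get_image("side")
for t in ("core","core_mid","bottle","can","short_roll"): print(t,[(np.array(d["point"]),round(d["score"],2)) for d in spotter.mark_of(t,"side")[:1]])
cv2.imwrite("pics/s9.png",optics.get_image("side")["pixels"])
E
```

```text
28.075 [0.534  0.0246 0.27  ] 0.0853667429289333 0.0 [ 0.2479  0.2429 -0.3041]
[[ 0.9568  0.2906  0.0042]
 [ 0.2906 -0.9568 -0.0007]
 [ 0.0038  0.0019 -1.    ]]
scene [221 101]
scene film_roll [(array([0.5391, 0.0276, 0.0278]), 0.56)]
scene film_roll_mid [(array([0.5319, 0.0207, 0.0759]), 0.96)]
scene stand []
scene stand_tip [(array([0.5306, 0.0188, 0.1521]), 0.61)]
scene stand_seat [(array([0.5327, 0.0257, 0.025 ]), 0.87)]
side [219  95]
side film_roll [(array([0.5283, 0.0271, 0.0253]), 0.94)]
side film_roll_mid [(array([0.53  , 0.0265, 0.0737]), 0.79)]
side stand [(array([0.5319, 0.023 , 0.0028]), 0.83)]
side stand_tip [(array([0.5305, 0.0213, 0.1498]), 0.81)]
side stand_seat [(array([0.536 , 0.0246, 0.0261]), 0.96)]
core [(array([0.4319, 0.3381, 0.0009]), 0.96)]
core_mid [(array([0.4307, 0.34  , 0.0522]), 0.87)]
bottle [(array([ 0.4288,  0.346 , -0.0008]), 0.73)]
can [(array([ 0.4956,  0.1885, -0.0011]), 0.67)]
short_roll [(array([ 0.4424, -0.1414, -0.0012]), 0.62)]
```

View pics/c2.png

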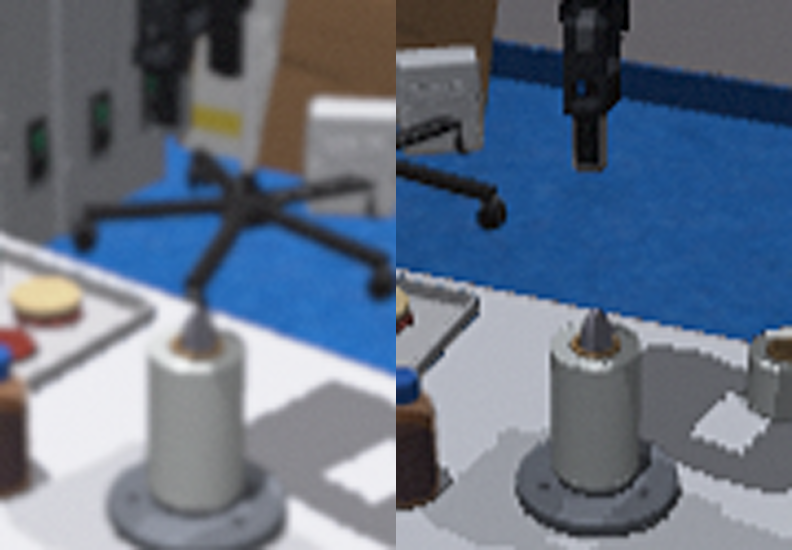

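View pics/s9.png

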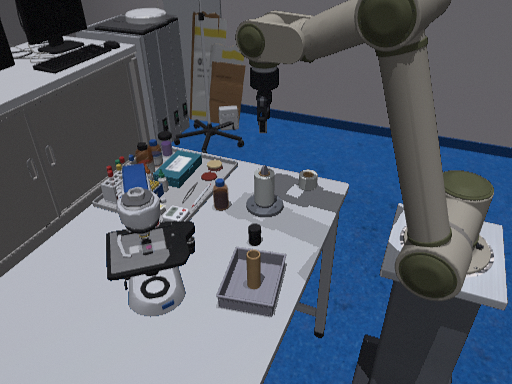

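The roll sits on the hub at (265,190) with the spindle tip showing above it. The core stands in the tray at (253,270). The bottle (220,197), can (255,235) and short roll (308,180) haven't moved, and the gripper is clear.

```bash
python3 -c "
from rig import order; print(order.close_job())"
```

```text
the job is handed in; nothing more can be done
None
```

The job is handed in after about 28 s of robot time: the spent core stands in the tray, the tall roll sits home on the hub without having dropped, and the short roll, bottle and can look unmoved in the final pictures.

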